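# Move the samples on to their next stations

## Task

Each of the three sample containers is due at its next station on the plant-lab bench: put the tall round bottle on the stirrer plate, the squat round jar on the light pad and the square bottle on the balance pan. All three stations are occupied, so park one container on the empty cork mat on the way, let go of it there, and leave the mat empty in the end. Set each down gently, upright in the middle of its station, and do not shift the beaker, the flower pot or the petri dish that stand around.

Things in the scene. Friction and masses are not known exactly. Their poses are not given: they have to be found in the camera images.
- tall: tall round bottle (loose, 0.11 to 0.23 kg): white plastic, upright body 46 mm diameter with straight sides up to 107 mm, sloping shoulder, orange cap 30 mm diameter, 135 mm high in all. Origin: centre of its underside, z up. Stands on the balance at the start.
- squat: squat round jar (loose, 0.10 to 0.21 kg): white plastic, 60 mm diameter up to 52 mm, then an orange screw lid 62 mm diameter to the full height of 68 mm. Origin: centre of its underside, z up. Stands on the stirrer at the start.
- square: square bottle (loose, 0.12 to 0.24 kg): white plastic, body 48 x 48 mm with straight sides up to 80 mm, short neck, orange cap 32 mm diameter, 102 mm high in all. Origin: centre of its underside, x and y square to its flat sides, z up. Stands on the light pad at the start.
- balance: electronic balance (fixed): grey housing 185 x 140 mm with a green display at its front (-x) end and a round steel pan, 120 mm diameter, whose top is 52 mm above the bench. Origin: on the bench, directly below the pan's centre, so the target for an underside is 52 mm above the origin; z up.
- stirrer: magnetic stirrer (fixed): black housing 170 x 130 mm, grey knob (top 52 mm above the bench) on its front (-x) end 85 mm from the centre, and a square white plate 120 x 120 mm whose flat top is 46 mm above the bench, its centre marked by a small dark dot. Origin: on the bench, directly below the plate's centre; z up.
- lightpad: light pad for inspection (fixed): flat dark square frame 140 x 140 mm with a round white window 110 mm diameter whose top is 22 mm above the bench. Origin: on the bench, directly below the window's centre; z up.
- mat: round cork mat (fixed), 120 mm diameter, 6 mm thick, empty at the start: the parking place. Origin: centre of its underside; z up.
- beaker: bystander, loose: small clear beaker, 58 mm diameter, 60 mm high, stands near the robot in front of the stations. Origin: centre of its underside.
- pot: bystander, loose: empty terracotta flower pot, 84 mm rim diameter, 70 mm high, stands behind the stations. Origin: centre of its underside.
- dish: bystander, loose: closed petri dish, 94 mm diameter, 18 mm high, lies behind the stations. Origin: centre of its underside.

How it is judged:
By the outcome, as a careful person would: the job done as asked, in the order asked, and still so for the second after the job is handed in, with the robot touching nothing.
It also fails if it takes over 112 s, if anything falls off the work surface, if the arm or the gripper's body presses on something with over 40 N, if the wrist force passes 120 N, or if a joint passes its speed limit or range.

## Robot

A 6-joint arm with a two-finger parallel gripper is mounted at the origin on the work surface. World frame = base frame: x ahead of the robot, y to its left, z up, the work surface at z = 0. Lengths are in m, angles in rad, forces in N, time in s.
With the tool pointing down it reaches from about 0.25 to 0.775 m from the base axis. Payload 4 kg.
Tool frame: the origin (TCP) lies between the finger pads; the fingertips stand 14 mm ahead of it and the grasp point (between the pads) lies 5 mm behind it (tip_reach is the distance from the TCP to the fingertips, in m); z points along the fingers, y is the line along which they close (so a half turn about z gives the same grasp; the last joint's range is limited). The gripper opens to 94 mm and grips with 3 to 60 N. Pads are 16 mm wide; open, the fingers measure 119 mm over their backs; the gripper's body (75 mm by 177 mm) begins 78 mm behind the grasp point.
Start: joints at [1.041, 0.087, 1.371, -0, 1.684, -0.103], TCP at [0.228, 0.501, 0.22] pointing down, gripper open.
Joint ranges: [-3.1, 3.1], [-0.76, 2.03], [0.27, 2.55], [-1.08, 4.22], [0.17, 2.65], [-2.57, 2.57]. Speed limits (rad/s): [2.79, 2.79, 3.14, 3.14, 3.14, 3.14].

## Interface

Orientations are given as [roll, pitch, yaw] about the fixed x, y, z axes, in that order (R = Rz(yaw) Ry(pitch) Rx(roll)).
In Python, from bench import * gives the robot as it stands. The module is installed in compiled form; this text tells all that it offers.
- The arm moves only by the tool servo_tool, never from a script. Its argument "targets" is a list of rows, each a list of 4 numbers: the shift along the tool's x, y, z in cm, then the turn about the tool's z in degrees. A call has 1 to 8 rows; each row is the pose to reach, as a shift and turn from the pose commanded when the call began, along the tool's axes at that moment; what a row does not reach only later rows make up. A row lasts 1/8 s, in which the tool goes at most 62.5 mm and 10.7 degrees, less where a joint would pass 70% of its speed; a pose out of reach is approached as far as the arm can. A call with a gripper value outside its range is refused whole. "claw" is the closure in counts, from 0 (fully open) to 255 (shut), set as the call begins (left out, the last holds). The fingers move at their own pace and stop on an object; the grip force is fixed at half the most. Time passes only in rows, so rows that repeat a pose let the fingers close. It gives the time, the measured TCP pose, the force, the opening and the grip force at its end, in the units of the state.
- get_obs(): the state, without advancing time (a new reading comes with each control period).
- snapshot(name): name is "scene" or "top" or "wrist"; returns the picture (384x512x3 uint8, blue, green, red); there is no depth.
- camera_model(name): a dict with "camera_matrix" (3x3 intrinsics, pixels), "camera_from_world" (4x4, takes a point from world to camera coordinates). Camera axes: x right, y up, looking along -z (the intrinsics and any distortion apply to the point x, -y, -z); pixel columns grow to the right and rows downward; lengths in m; the calibration is good to about 2 mm. A picture is of the moment at which its call begins: read the wrist's pose just before it. camera_model takes no time and is no camera call; for the wrist camera it gives the pose at the moment of the call.
- close_job(): hands the job in; it is judged then, once.
The state is a dict: "time": time; "joint_positions": joint angles; "qvel": joint speeds; "joint_torque": joint torques, N m; "tool_pos": TCP position; "ee_rot": TCP orientation; "wrist_force": force on the tool from outside, world axes, zero at the start; "wrist_torque": the same for the moment, N m; "width": finger opening in m; "finger_force": force on a finger pad.
Only numpy, scipy, OpenCV 4.12 (cv2) and the standard library are available. Lean on these libraries where they do the work, as an engineer would, in place of code of your own. Each camera call takes 0.05 s, during which the arm holds its last target. There are 200 camera calls.

## Working session

There is one attempt and no reset: what is moved stays moved. The work goes in short steps, Python scripts to look and compute and a tool call to move; the robot and the scene stay as the last step left them, time stands still between calls to the robot, and variables do not carry over. Pictures are saved under pics/ and viewed, at most 14 in all, crops included, and the job is handed in when it is done.

Besides the shell and the picture viewer there is one more tool, called after "Request:" as name([rows], argument=value, ...), one row to a line, values as JSON. servo_tool: Moves the arm, as the interface text tells. Its arguments: {"type":"object","properties":{"targets":{"type":"array"},"claw":{"type":"number"}},"required":["targets"]}

```bash
mkdir -p pics
python3 - <<'E'
from bench import *
import cv2,numpy as np
o=get_obs(); print({k:np.round(v,4).tolist() for k,v in o.items()})
for n in("scene","top"):
    m=camera_model(n); print(n,np.round(m["camera_matrix"],2).tolist(),np.round(m["camera_from_world"],4).tolist(),[k for k in m])
    cv2.imwrite(f"pics/{n}0.png",snapshot(n))
E
```

```text
{'time': 0.0, 'joint_positions': [1.0409, 0.0879, 1.3722, -0.0, 1.6836, -0.1031], 'qvel': [-0.0, 0.0012, 0.0015, -0.0008, 0.0006, 0.0004], 'joint_torque': [0.0005, -34.0183, -30.2428, 0.0719, 0.0329, -0.0001], 'tool_pos': [0.2274, 0.5002, 0.2183], 'ee_rot': [-3.1394, -0.0002, 2.7148], 'wrist_force': [-0.5555, 0.8226, -0.6134], 'wrist_torque': [0.0941, 0.0054, -0.0291], 'finger_force': 0.0, 'width': 0.094}
scene [[417.05, 0.0, 254.9], [0.0, 417.05, 187.42], [0.0, 0.0, 1.0]] [[0.3944, 0.9189, 0.0125, -0.2201], [-0.7444, 0.3115, 0.5906, 0.3728], [0.5388, -0.2422, 0.8069, -1.5423], [0.0, 0.0, 0.0, 1.0]] ['camera_matrix', 'camera_from_world']
top [[469.34, 0.0, 254.87], [0.0, 469.34, 198.68], [0.0, 0.0, 1.0]] [[-0.1018, -0.9948, -0.0058, 0.0535], [0.9744, -0.1009, 0.2011, -0.5668], [-0.2006, 0.0148, 0.9796, -1.1948], [0.0, 0.0, 0.0, 1.0]] ['camera_matrix', 'camera_from_world']
```

View pics/scene0.png

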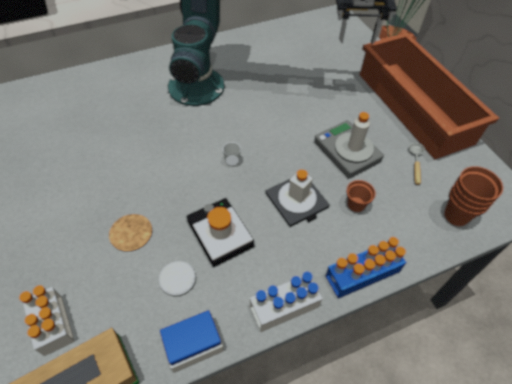

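View pics/top0.png

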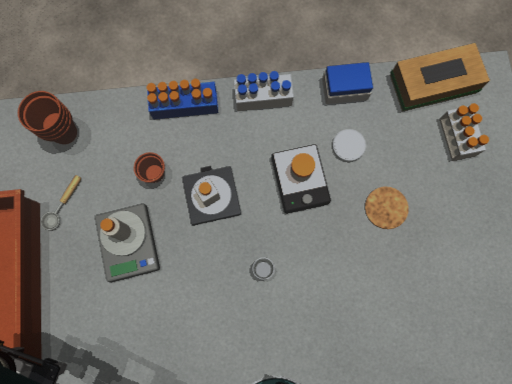

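The scene view shows tall on the balance (~357,140), square on the light pad (~298,190) and squat on the stirrer (~219,225), with the mat at (131,232). In the top view they are at (118,232), (208,192), (303,168) and (386,207), with the beaker at (263,269).

```bash
cat > h.py <<'E'
from bench import *
import cv2,numpy as np
from scipy.optimize import least_squares
def cast(m,uv,z):
    K=m["camera_matrix"];T=m["camera_from_world"];R=T[:3,:3];C=-R.T@T[:3,3]
    uv=np.atleast_2d(np.asarray(uv,float));d=np.c_[uv,np.ones(len(uv))]@np.linalg.inv(K).T
    d=d*[1,-1,-1]@R
    return C+d*((z-C[2])/d[:,2])[:,None]
def proj(m,p):
    T=m["camera_from_world"];q=np.atleast_2d(p)@T[:3,:3].T+T[:3,3];q=q*[1,-1,-1]@m["camera_matrix"].T
    return q[:,:2]/q[:,2:]
def blobs(mask,amin=30):
    n,l,s,c=cv2.connectedComponentsWithStats(mask.astype(np.uint8))
    return [(c[i],s[i],l==i) for i in range(1,n) if s[i][4]>=amin]
def orange(im):
    h=cv2.cvtColor(im,cv2.COLOR_BGR2HSV);return (h[...,0]>6)&(h[...,0]<22)&(h[...,1]>190)&(h[...,2]>110)
def circ(p,r):
    f=least_squares(lambda c:np.hypot(*(p[:,:2]-c).T)-r,p[:,:2].mean(0),loss="soft_l1",f_scale=.002);return f.x,np.median(abs(f.fun))
E
python3 - <<'E'
from h import *
for n in("scene","top"):
    m=camera_model(n);im=cv2.imread(f"pics/{n}0.png");T=m["camera_from_world"];print(n,-T[:3,:3].T@T[:3,3])
    for c,s,_ in blobs(orange(im)):
        print(np.round(c,1),s[2:],[np.round(cast(m,c,z)[0,:2],3).tolist() for z in (.052+.121,.046+.06,.022+.092,.003)])
    g=cv2.cvtColor(im,cv2.COLOR_BGR2GRAY)
    for nm,px in dict(top=[(140,240),(225,195),(285,180),(300,199),(145,215),(386,207)],scene=[(345,152),(285,203)]).get(n) and [(n,p) for p in dict(top=[(138,240),(225,195),(286,180),(110,255),(193,215),(386,207),(260,230)],scene=[(345,152),(285,203)])[n]]: print(px,im[px[1],px[0]])
im=cv2.imread("pics/top0.png")[130:290,80:420]
cv2.imwrite("pics/topc.png",cv2.resize(im,(800,376),interpolation=cv2.INTER_CUBIC))
E
```

```text
scene [ 1.19530605 -0.2874616   1.0269762 ]
[363.2 116.6] [ 7  6 35] [[0.512, 0.361], [0.458, 0.411], [0.465, 0.405], [0.376, 0.49]]
[301.6 174.9] [ 7  8 42] [[0.635, 0.097], [0.591, 0.127], [0.596, 0.123], [0.523, 0.173]]
[219.  217.9] [ 21  22 331] [[0.675, -0.147], [0.634, -0.136], [0.639, -0.137], [0.572, -0.119]]
[382.6 246.2] [ 27  16 139] [[0.894, 0.175], [0.87, 0.211], [0.873, 0.207], [0.834, 0.267]]
[378.8 260.5] [ 49  26 264] [[0.921, 0.146], [0.899, 0.181], [0.902, 0.176], [0.866, 0.233]]
[351.5 259. ] [ 7  7 39] [[0.894, 0.091], [0.87, 0.121], [0.873, 0.118], [0.834, 0.167]]
[341.6 263.1] [ 8  8 44] [[0.894, 0.066], [0.87, 0.093], [0.873, 0.09], [0.834, 0.136]]
[ 43.7 307.6] [ 19  43 246] [[0.74, -0.559], [0.705, -0.58], [0.709, -0.578], [0.65, -0.613]]
[ 25.7 296.7] [ 9  9 53] [[0.701, -0.591], [0.662, -0.615], [0.667, -0.612], [0.603, -0.652]]
[ 32.8 325.9] [ 13  21 122] [[0.771, -0.584], [0.738, -0.607], [0.742, -0.604], [0.687, -0.643]]
(345, 152) [159 164 159]
(285, 203) [191 188 183]
top [0.31798239 0.01371601 1.28467886]
[184.2  83.9] [ 7  7 36] [[0.861, 0.146], [0
[... 346 characters left out ...]
718, -0.545], [0.743, -0.579], [0.74, -0.575], [0.78, -0.631]]
[476.9 118.2] [ 9  8 51] [[0.693, -0.576], [0.716, -0.611], [0.713, -0.607], [0.75, -0.666]]
[466.1 120.1] [10  8 54] [[0.691, -0.548], [0.713, -0.582], [0.71, -0.578], [0.747, -0.634]]
[469.2 130.6] [ 9  8 51] [[0.663, -0.55], [0.683, -0.584], [0.681, -0.58], [0.715, -0.637]]
[483.5 139.4] [ 9  8 51] [[0.637, -0.581], [0.656, -0.617], [0.653, -0.613], [0.685, -0.672]]
[472.8 141.5] [ 9  8 53] [[0.634, -0.554], [0.653, -0.588], [0.651, -0.584], [0.682, -0.641]]
(138, 240) [154 161 159]
(225, 195) [178 174 171]
(286, 180) [178 175 172]
(110, 255) [103 106 105]
(193, 215) [67 65 64]
(386, 207) [ 83 131 170]
(260, 230) [131 135 132]
```

View pics/topc.png

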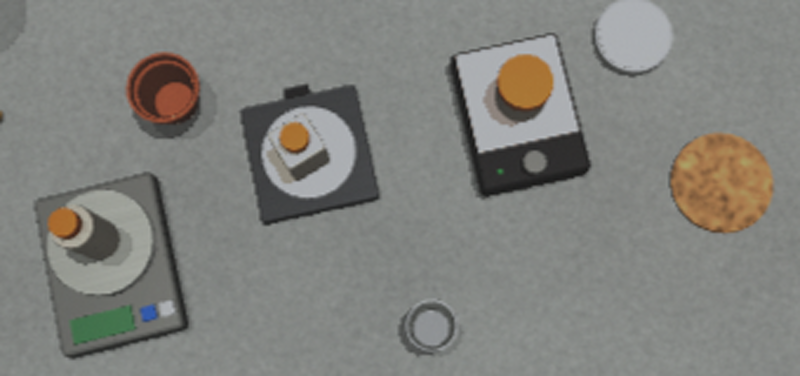

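The crop shows the pan at crop (101,242), window (308,153), plate (517,95), mat (722,183) and beaker (431,327); the caps are clear. Next I fit the stations and caps.

Run:
```python
from h import *
m=camera_model("top");im=cv2.imread("pics/top0.png");ms=camera_model("scene");si=cv2.imread("pics/scene0.png")
def og(im):
    h=cv2.cvtColor(im,cv2.COLOR_BGR2HSV);return (h[...,0]>6)&(h[...,0]<22)&(h[...,1]>150)&(h[...,2]>90)
for nm,a,b,z in (("tall",(107,225),(363,117),.173),("square",(205,188),(302,175),.112),("squat",(303,166),(219,218),.106)):
    for M,I,p in ((m,im,a),(ms,si,b)):
        for c,s,_ in blobs(og(I)):
            if np.hypot(*(c-p))<8: print(nm,np.round(c,1),s[2:],np.round(cast(M,c,z)[0,:2],4))
g=cv2.medianBlur(cv2.cvtColor(im,cv2.COLOR_BGR2GRAY),3)
def mk(win,mask):
    o=np.zeros(g.shape,np.uint8);y0,y1,x0,x1=win;o[y0:y1,x0:x1]=mask[y0:y1,x0:x1]
    cs,_=cv2.findContours(o,cv2.RETR_EXTERNAL,cv2.CHAIN_APPROX_NONE);return max(cs,key=cv2.contourArea)
for nm,win,t,z,r in (("pan",(205,258,96,150),130,.052,.06),("win",(172,220,186,237),120,.022,.055)):
    c=mk(win,g>t);p=cast(m,c[:,0],z);x,e=circ(p,r+.001);print(nm,len(c),cv2.minEnclosingCircle(c),np.round(x,4),round(e,4))
h=cv2.cvtColor(im,cv2.COLOR_BGR2HSV)
c=mk((180,235,360,415),h[...,1]>70);p=cast(m,c[:,0],.006);x,e=circ(p,.06);print("mat",np.round(x,4),round(e,4))
c=mk((140,200,268,335),(g>140)|og(im));p=cast(m,c[:,0],.046)[:,:2].astype(np.float32);r=cv2.minAreaRect(p);print("plate",r)
c=mk((140,215,268,335),(g<112)|(g>155)|og(im));p=cast(m,c[:,0],.04)[:,:2].astype(np.float32);print("stirrer housing",cv2.minAreaRect(p))
c=mk((160,228,178,246),(g<100)|(g>155));p=cast(m,c[:,0],.02)[:,:2].astype(np.float32);print("pad housing",cv2.minAreaRect(p))
print("beaker",cast(m,[263,269],.05),"pot",cast(m,[150,168],.06),"dish",cast(m,[349,145],.015))
```

```text
tall [106.4 224.4] [ 12  12 116] [0.5197 0.3571]
tall [363.3 116.6] [ 8  9 60] [0.5123 0.3609]
square [204.8 188.1] [ 12  11 105] [0.5989 0.1208]
square [301.7 174.7] [ 9 10 69] [0.5941 0.1249]
squat [302.9 164.7] [ 23  23 410] [ 0.6363 -0.1375]
squat [218.8 217.8] [ 23  23 403] [ 0.6338 -0.1358]
pan 139 ((121.5625, 232.4375), 22.814739227294922) [0.5142 0.3521] 0.0044
win 109 ((210.7528076171875, 194.12359619140625), 19.973901748657227) [0.602  0.1141] 0.0024
mat [ 0.5184 -0.365 ] 0.0013
plate ((0.641146183013916, -0.13305790722370148), (0.11819982528686523, 0.11773983389139175), 6.798635959625244)
stirrer housing ((0.615479588508606, -0.13181453943252563), (0.1756429821252823, 0.14038562774658203), 6.595520973205566)
pad housing ((0.6056984066963196, 0.11492703855037689), (0.1564570516347885, 0.1418522447347641), 6.626476287841797)
beaker [[ 0.38265614 -0.00694475  0.05      ]] pot [[0.68227176 0.26866019 0.06      ]] dish [[ 0.70466106 -0.28566928  0.015     ]]
```

```bash
cat >> h.py <<'E'
from scipy.spatial.transform import Rotation as Ro
def go(p,yaw=90):
    o=get_obs();R=Ro.from_euler("xyz",o["ee_rot"]);d=R.inv().apply(np.array(p)-o["tool_pos"])*100
    y=np.degrees(o["ee_rot"][2]);t=(y-yaw+180)%360-180
    print("t",round(o["time"],2),"shift",np.round(d,2),"turn",round(t,1))
E
python3 -c "
from h import *
go((.53,.06,.33))"
```

```text
t 0.1 shift [-45.76 -27.58 -11.11] turn 65.5
```

Request:
servo_tool([
  [0, 0, -3, 0],
  [-3, -2, -7, 8],
  [-8, -5, -11, 18],
  [-13, -8, -11, 28],
  [-18, -11, -11, 38],
  [-23, -14, -11, 48],
  [-28, -17, -11, 58],
  [-33, -20, -11, 65.5],
])

```text
time: 1.1
tool_pos: [0.4459, 0.1803, 0.3291]
ee_rot: [-3.141, -0.0, 1.567]
wrist_force: [1.4, -0.3, -0.1]
width: 0.0941
finger_force: 0.0
```

```bash
python3 -c "
from h import *
go((.53,.06,.33));print(get_obs()['tool_pos'])"
```

```text
t 1.1 shift [-12.     8.45  -0.1 ] turn -0.2
[0.44590711 0.18026793 0.32905339]
```

Request:
servo_tool([
  [-4, 3, 0, 0],
  [-8, 6, 0, 0],
  [-11, 8, 0, 0],
  [-12, 8.5, 0, 0],
  [-12, 8.5, 0, 0],
])

```text
time: 1.72
tool_pos: [0.5301, 0.0622, 0.329]
ee_rot: [-3.14, -0.001, 1.571]
wrist_force: [-0.1, 0.0, -0.4]
width: 0.0941
finger_force: 0.0
```

Run:
```python
from h import *
m=camera_model("wrist");im=snapshot("wrist");cv2.imwrite("pics/w0.png",im);np.save("w0.npy",m,allow_pickle=True)
T=m["camera_from_world"];print(-T[:3,:3].T@T[:3,3],get_obs()["tool_pos"],T[2,:3],np.round(m["camera_matrix"],1))
for n,p in dict(square=(.597,.122,.124),squat=(.635,-.137,.114),win=(.602,.114,.022),plate=(.641,-.133,.046),pan=(.514,.352,.052)).items(): print(n,proj(m,p))
```

```text
[0.53025262 0.13831124 0.49475044] [0.52987972 0.0628348  0.32941839] [-2.00824558e-04  2.62871060e-01  9.64830952e-01] [[313.7   0.  262.8]
 [  0.  313.7 195.4]
 [  0.    0.    1. ]]
square [[320.55964411 124.5440914 ]]
squat [[337.53667443 313.44036352]]
win [[311.38234482 126.98811428]]
plate [[331.6891943  284.80666723]]
pan [[248.8769825  -77.34273378]]
```

View pics/w0.png

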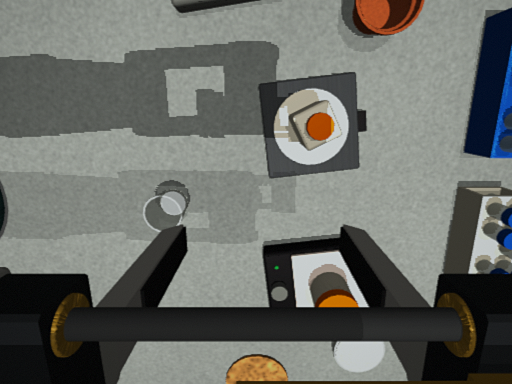

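The wrist view shows the square bottle's cap at (320,126) on the window (312,126), with its body turned relative to the pad. The stirrer is partly hidden behind the gripper at (335,290).

Run:
```python
from h import *
m=np.load("w0.npy",allow_pickle=True).item();im=cv2.imread("pics/w0.png")
h=cv2.cvtColor(im,cv2.COLOR_BGR2HSV)
og=(h[...,0]>3)&(h[...,0]<22)&(h[...,1]>150)&(h[...,2]>90)
for c,s,_ in blobs(og):
    if np.hypot(*(c-[320,126]))<10: print("cap",c,s,cast(m,c,.114))
g=cv2.medianBlur(im,3).min(2);w=np.zeros_like(g);w[80:172,266:355]=(g[80:172,266:355]>95)|og[80:172,266:355]
cs,_=cv2.findContours(w,cv2.RETR_EXTERNAL,cv2.CHAIN_APPROX_NONE);c=max(cs,key=cv2.contourArea)
p=cast(m,c[:,0],.022);print("win",circ(p,.055))
cv2.imwrite("pics/w0c.png",cv2.resize(im[80:175,260:370],None,fx=5,fy=5,interpolation=cv2.INTER_CUBIC))
```

```text
cap [320.05136986 126.03424658] [307 113  27  27 584] [[0.59827998 0.11983386 0.114     ]]
win (array([0.60133361, 0.11351455]), np.float64(0.0003311776377819993))
```

View pics/w0c.png

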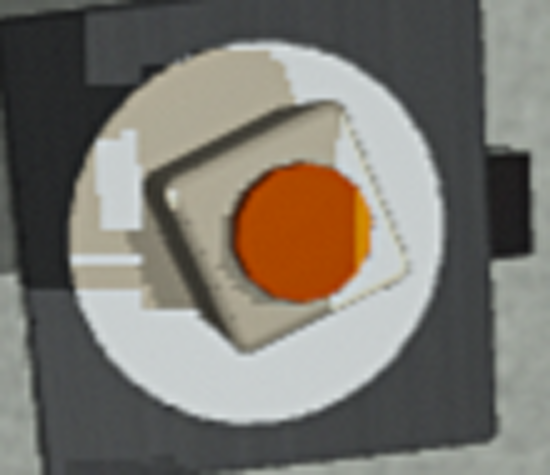

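The crop shows the square body's top face with its edges: right (350,130)-(402,255), bottom (390,283)-(265,345) and top (175,178)-(320,108).

Run:
```python
from h import *
m=np.load("w0.npy",allow_pickle=True).item()
for a,b in (((350,130),(402,255)),((390,283),(265,345)),((175,178),(320,108))):
    q=cast(m,np.array([a,b])/5+[259.6,79.6],.102)[:,:2];d=q[1]-q[0];print(np.round(q,4).tolist(),np.degrees(np.arctan2(d[1],d[0]))%90)
go((.56,-.19,.33))
```

```text
[[0.6108, 0.1433], [0.6252, 0.1138]] 26.01848883053318
[[0.6227, 0.107], [0.5924, 0.0917]] 26.738800562937172
[[0.5689, 0.1321], [0.6033, 0.1484]] 25.3203427748437
t 1.77 shift [-25.29   2.98  -0.08] turn 0.1
```

Request:
servo_tool([
  [-4, 0.5, 0, 0],
  [-10, 1, 0, 0],
  [-16, 2, 0, 0],
  [-21, 3, 0, 0],
  [-24, 3, 0, 0],
  [-25.3, 3, 0, 0],
  [-25.3, 3, 0, 0],
])

```text
time: 2.65
tool_pos: [0.5606, -0.1899, 0.3297]
ee_rot: [3.141, -0.001, 1.572]
wrist_force: [1.6, 0.6, 0.7]
width: 0.094
finger_force: 0.0
```

```bash
cat >> h.py <<'E'
def og(im):
    h=cv2.cvtColor(im,cv2.COLOR_BGR2HSV);return (h[...,0]>3)&(h[...,0]<22)&(h[...,1]>150)&(h[...,2]>90)
def biggest(mask,win):
    w=np.zeros(mask.shape,np.uint8);y0,y1,x0,x1=map(int,win);w[y0:y1,x0:x1]=mask[y0:y1,x0:x1]
    cs,_=cv2.findContours(w,cv2.RETR_EXTERNAL,cv2.CHAIN_APPROX_NONE);return max(cs,key=cv2.contourArea)
E
python3 - <<'E'
from h import *
m=camera_model("wrist");im=snapshot("wrist");cv2.imwrite("pics/w1.png",im);np.save("w1.npy",m,allow_pickle=True)
c=proj(m,(.635,-.137,.114))[0];print(c)
for z,r in((.114,.031),):
    k=biggest(og(im),(c[1]-40,c[1]+45,c[0]-45,c[0]+45));print(k[:,0].min(0),k[:,0].max(0));p=cast(m,k[:,0],z);print("lid",circ(p,r))
g=cv2.medianBlur(im,3).min(2);c=proj(m,(.641,-.133,.046))[0]
k=biggest((g>95)|og(im),(c[1]-70,c[1]+70,c[0]-75,c[0]+75));p=cast(m,k[:,0],.046)[:,:2].astype(np.float32);print("plate",cv2.minAreaRect(p))
c=proj(m,(.518,-.365,.006))[0];print("mat px",c)
E
```

```text
[324.75269387 130.14692588]
[299 104] [350 155]
lid (array([ 0.63488577, -0.13715311]), np.float64(0.0010450166470140493))
plate ((0.6438748240470886, -0.1373942494392395), (0.22094009816646576, 0.1902664601802826), 0.02317497879266739)
mat px [237.4494842  261.67284301]
```

View pics/w1.png

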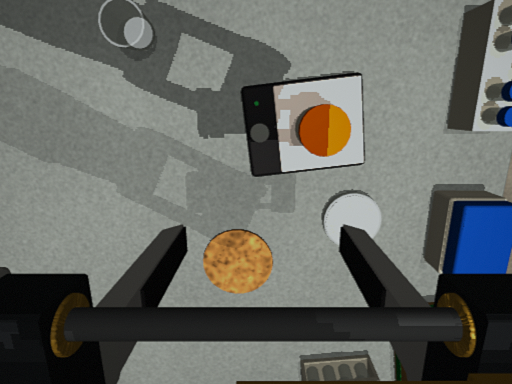

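This shows the lid at (325,130), plate corners near (273,82), (361,75), (364,162), (279,170), the mat at (238,261) and the dish at (353,219).

Run:
```python
from h import *
m=np.load("w1.npy",allow_pickle=True).item();im=cv2.imread("pics/w1.png")
q=cast(m,[(273,82),(361,75),(364,162),(279,170)],.046)[:,:2];print(q,q.mean(0),np.linalg.norm(q-np.roll(q,1,0),axis=1))
k=biggest(og(im),(225,300,195,285));print("mat",circ(cast(m,k[:,0],.006),.06))
go((.635,-.137,.071));go((.635,-.137,.15))
```

```text
[[ 0.57494789 -0.07735606]
 [ 0.69323524 -0.06834706]
 [ 0.70737944 -0.18620525]
 [ 0.58480482 -0.19798667]] [ 0.64009185 -0.13247376] [0.12103265 0.11862993 0.11870388 0.12313951]
mat (array([ 0.51814914, -0.36547596]), np.float64(0.0017394195816239355))
t 2.7 shift [ 5.2   7.43 25.89] turn 0.1
t 2.7 shift [ 5.21  7.43 17.99] turn 0.1
```

Request:
servo_tool([
  [2, 3, 3, 0],
  [5.2, 7.4, 8, 0],
  [5.2, 7.4, 14, 0],
  [5.2, 7.4, 19, 0],
  [5.2, 7.4, 23, 0],
  [5.2, 7.4, 25, 0],
  [5.2, 7.4, 25.9, 0],
  [5.2, 7.4, 25.9, 0],
])

```text
time: 3.7
tool_pos: [0.6353, -0.1386, 0.0718]
ee_rot: [3.14, 0.0, 1.572]
wrist_force: [-0.0, -0.5, 0.2]
width: 0.0936
finger_force: 0.0
```

Request:
servo_tool([
  [0, 0, 0, 0],
  [0, 0, 0, 0],
  [0, 0, 0, 0],
  [0, 0, 0, 0],
  [0, 0, 0, 0],
  [0, 0, 0, 0],
  [0, 0, 0, 0],
  [0, 0, 0, 0],
], claw=140)

```text
time: 4.7
tool_pos: [0.6347, -0.139, 0.071]
ee_rot: [3.141, 0.0, 1.572]
wrist_force: [-0.6, -0.5, 3.6]
width: 0.0615
finger_force: 30.0
```

Request:
servo_tool([
  [0, 0, -1, 0],
  [0, 0, -3.5, 0],
  [-2, -1, -7, 0],
  [-6, -3, -9, 0],
  [-11, -5.5, -10, 0],
  [-16, -8.2, -10, 0],
  [-20, -10.2, -10, 0],
  [-22, -11.3, -10, 0],
])

```text
time: 5.7
tool_pos: [0.5203, -0.3605, 0.1697]
ee_rot: [-3.14, -0.001, 1.569]
wrist_force: [0.4, 0.2, -1.8]
width: 0.0614
finger_force: 30.0
```

```bash
python3 -c "
from h import *
go((.518,-.3672,.033));print(get_obs()['width'],get_obs()['wrist_force'])"
```

```text
t 5.7 shift [-0.69 -0.21 13.67] turn -0.1
0.061448011646584734 [ 0.38968457  0.20238255 -1.84079946]
```

Request:
servo_tool([
  [-0.7, -0.2, 3, 0],
  [-0.7, -0.2, 7, 0],
  [-0.7, -0.2, 10, 0],
  [-0.7, -0.2, 12, 0],
  [-0.7, -0.2, 13, 0],
  [-0.7, -0.2, 13.3, 0],
  [-0.7, -0.2, 13.5, 0],
  [-0.7, -0.2, 13.5, 0],
])

```text
time: 6.7
tool_pos: [0.5203, -0.3663, 0.0365]
ee_rot: [3.14, 0.001, 1.572]
wrist_force: [-0.5, -0.7, -1.9]
width: 0.0614
finger_force: 30.0
```

Request:
servo_tool([
  [0, 0, 0.1, 0],
  [0, 0, 0.2, 0],
  [0, 0, 0.3, 0],
  [0, 0, 0.35, 0],
  [0, 0, 0.4, 0],
  [0, 0, 0.4, 0],
])

```text
time: 7.45
tool_pos: [0.5197, -0.3659, 0.0314]
ee_rot: [-3.142, -0.0, 1.572]
wrist_force: [-0.1, 0.1, -0.9]
width: 0.0612
finger_force: 30.0
```

Request:
servo_tool([
  [0, 0, 0.05, 0],
  [0, 0, 0.1, 0],
  [0, 0, 0.1, 0],
])

```text
time: 7.82
tool_pos: [0.5198, -0.366, 0.031]
ee_rot: [3.141, 0.0, 1.572]
wrist_force: [-1.4, 0.6, 1.0]
width: 0.0617
finger_force: 30.0
```

Request:
servo_tool([
  [0, 0, 0, 0],
  [0, 0, 0, 0],
  [0, 0, 0, 0],
  [0, 0, 0, 0],
  [0, 0, -1, 0],
  [0, 0, -4, 0],
  [0, 0, -9, 0],
  [0, 0, -14, 0],
], claw=0)

```text
time: 8.82
tool_pos: [0.5196, -0.3658, 0.1724]
ee_rot: [3.141, 0.0, 1.572]
wrist_force: [1.3, -0.2, 0.6]
width: 0.0941
finger_force: 0.0
```

```bash
python3 -c "
from h import *
print(get_obs()['width']);go((.46,.30,.35))"
```

```text
0.09413481112433655
t 8.82 shift [ 66.58  -5.9  -17.76] turn 0.0
```

Request:
servo_tool([
  [2, 0, -5, 0],
  [5, 0, -10, 0],
  [10, -1, -15, 0],
  [16, -2, -17.5, 0],
  [22, -3, -17.8, 0],
  [28, -4, -17.8, 0],
  [34, -5, -17.8, 0],
  [40, -6, -17.8, 0],
])

```text
time: 9.82
tool_pos: [0.4593, 0.0317, 0.3496]
ee_rot: [3.139, -0.0, 1.571]
wrist_force: [0.7, 0.9, 0.0]
width: 0.0941
finger_force: 0.0
```

Request:
servo_tool([
  [6, 0, 0, 0],
  [12, 0, 0, 0],
  [18, 0, 0, 0],
  [23, 0, 0, 0],
  [26, 0, 0, 0],
  [26.6, 0, 0, 0],
  [26.6, 0, 0, 0],
])

```text
time: 10.7
tool_pos: [0.4599, 0.2954, 0.3489]
ee_rot: [3.141, 0.0, 1.572]
wrist_force: [0.0, 0.4, -0.4]
width: 0.0942
finger_force: 0.0
```

Run:
```python
from h import *
print(get_obs()["tool_pos"])
m=camera_model("wrist");im=snapshot("wrist");cv2.imwrite("pics/w2.png",im);np.save("w2.npy",m,allow_pickle=True)
c=proj(m,(.515,.359,.187))[0];print(c)
k=biggest(og(im),(c[1]-40,c[1]+45,c[0]-45,c[0]+45));print(k[:,0].min(0),k[:,0].max(0));print("cap",circ(cast(m,k[:,0],.187),.015))
c=proj(m,(.514,.352,.052))[0];print("pan",c);cv2.imwrite("pics/w2c.png",cv2.resize(im[0:230,130:400],None,fx=2.5,fy=2.5,interpolation=cv2.INTER_CUBIC))
```

```text
[0.45988795 0.29535038 0.34892099]
[316.45969367 122.478805  ]
[304 113] [332 142]
cap (array([0.5167095 , 0.35354565]), np.float64(0.000672381758123541))
pan [299.87407869 123.75567635]
```

View pics/w2c.png

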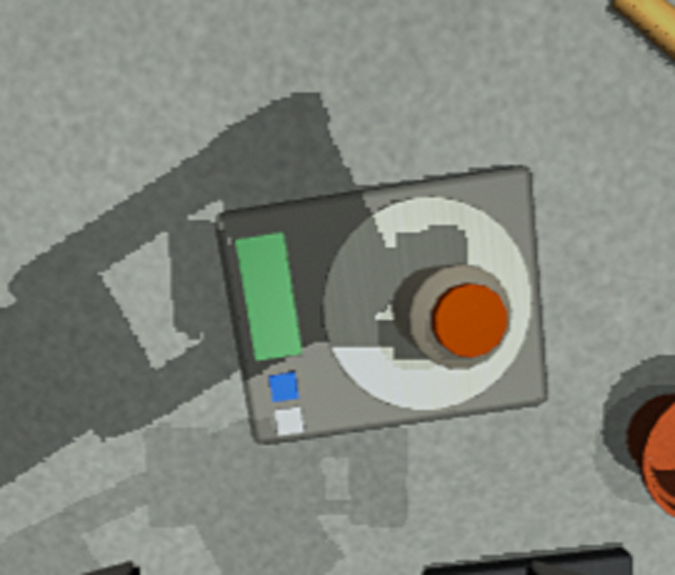

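The crop shows the pan spanning columns 323-531 and rows 196-409, and the cap at (470,320).

Run:
```python
from h import *
m=np.load("w2.npy",allow_pickle=True).item()
e=np.array([(323,302),(531,302),(427,196),(427,409)])/2.5+[129.8,-.2]
q=cast(m,e,.052)[:,:2];print(q, (q[0]+q[1])/2,(q[2]+q[3])/2)
go((.517,.354,.132))
```

```text
[[0.45518905 0.35642296]
 [0.57465274 0.35641747]
 [0.51308386 0.41367117]
 [0.51687504 0.29445239]] [0.51492089 0.35642021] [0.51497945 0.35406178]
t 10.75 shift [ 5.92  5.68 21.71] turn -0.0
```

Request:
servo_tool([
  [3, 3, 2, 0],
  [5.7, 5.7, 5, 0],
  [5.7, 5.7, 8, 0],
  [5.7, 5.7, 9, 0],
  [5.7, 5.7, 9, 0],
])

```text
time: 11.38
tool_pos: [0.5169, 0.3518, 0.259]
ee_rot: [3.142, 0.0, 1.57]
wrist_force: [0.6, -0.2, 0.2]
width: 0.094
finger_force: 0.0
```

Request:
servo_tool([
  [0.2, 0, 2, 0],
  [0.2, 0, 5, 0],
  [0.2, 0, 8, 0],
  [0.2, 0, 11, 0],
  [0.2, 0, 12.5, 0],
  [0.2, 0, 12.7, 0],
  [0.2, 0, 12.7, 0],
])

```text
time: 12.25
tool_pos: [0.5177, 0.3553, 0.1335]
ee_rot: [3.139, -0.002, 1.571]
wrist_force: [-0.3, 0.8, -0.0]
width: 0.0939
finger_force: 0.0
```

Request:
servo_tool([
  [0, 0, 0, 0],
  [0, 0, 0, 0],
  [0, 0, 0, 0],
  [0, 0, 0, 0],
  [0, 0, 0, 0],
  [0, 0, 0, 0],
  [0, 0, 0, 0],
  [0, 0, 0, 0],
], claw=180)

```text
time: 13.25
tool_pos: [0.5168, 0.3549, 0.1314]
ee_rot: [-3.141, -0.0, 1.572]
wrist_force: [-0.4, 0.1, -0.3]
width: 0.0452
finger_force: 30.0
```

Request:
servo_tool([
  [0, 0, -1, 0],
  [0, 0, -3.5, 0],
  [0, 0, -7, 0],
  [0, 0, -11, 0],
  [-1.5, 0, -14, 0],
  [-5, 0, -15, 0],
  [-10, 0.5, -15, 0],
  [-15.5, 2, -15, 0],
])

```text
time: 14.25
tool_pos: [0.5367, 0.1991, 0.2825]
ee_rot: [3.14, -0.0, 1.574]
wrist_force: [0.2, -0.5, -1.3]
width: 0.0453
finger_force: 30.0
```

Request:
servo_tool([
  [-5.5, 1.5, 0, 0],
  [-11, 3.5, 0, 0],
  [-16.5, 5.5, 0, 0],
  [-22, 7.5, 0, 0],
  [-27, 9, 0, 0],
  [-31, 10, 0, 0],
  [-33, 10.3, 0, 0],
  [-33, 10.3, 0, 0],
])

```text
time: 15.25
tool_pos: [0.6401, -0.1306, 0.2812]
ee_rot: [-3.141, -0.001, 1.57]
wrist_force: [0.3, 0.6, -2.3]
width: 0.0455
finger_force: 30.0
```

```bash
python3 -c "
from h import *
print(get_obs()['width'],get_obs()['wrist_force']);go((.640,-.1315,.1254))"
```

```text
0.04554462989397278 [ 0.27433863  0.64758269 -2.26366118]
t 15.25 shift [-0.1   0.   15.58] turn -0.0
```

Request:
servo_tool([
  [-0.1, 0, 2, 0],
  [-0.1, 0, 6, 0],
  [-0.1, 0, 10, 0],
  [-0.1, 0, 13, 0],
  [-0.1, 0, 14.5, 0],
  [-0.1, 0, 15, 0],
  [-0.1, 0, 15.2, 0],
  [-0.1, 0, 15.2, 0],
])

```text
time: 16.25
tool_pos: [0.641, -0.131, 0.1311]
ee_rot: [3.139, 0.001, 1.572]
wrist_force: [-0.1, -0.4, -1.4]
width: 0.0455
finger_force: 30.0
```

Request:
servo_tool([
  [0, 0, 0.1, 0],
  [0, 0, 0.2, 0],
  [0, 0, 0.3, 0],
  [0, 0, 0.3, 0],
])

```text
time: 16.75
tool_pos: [0.6402, -0.131, 0.1263]
ee_rot: [-3.141, -0.0, 1.572]
wrist_force: [0.1, 0.3, -1.9]
width: 0.0453
finger_force: 30.0
```

Request:
servo_tool([
  [0, 0, 0.05, 0],
  [0, 0, 0.1, 0],
  [0, 0, 0.15, 0],
  [0, 0, 0.15, 0],
])

```text
time: 17.25
tool_pos: [0.6402, -0.131, 0.1254]
ee_rot: [3.141, 0.0, 1.572]
wrist_force: [-1.0, 1.2, 0.3]
width: 0.0455
finger_force: 30.0
```

Request:
servo_tool([
  [0, 0, 0.05, 0],
  [0, 0, 0.05, 0],
])

```text
time: 17.5
tool_pos: [0.6403, -0.131, 0.1254]
ee_rot: [3.141, 0.0, 1.572]
wrist_force: [-1.9, 0.5, 4.6]
width: 0.0451
finger_force: 30.0
```

Request:
servo_tool([
  [0, 0, 0, 0],
  [0, 0, 0, 0],
  [0, 0, 0, 0],
  [0, 0, 0, 0],
  [0, 0, -1, 0],
  [0, 0, -4, 0],
  [0, 0, -9, 0],
  [0, 0, -14, 0],
], claw=0)

```text
time: 18.5
tool_pos: [0.6401, -0.1309, 0.2665]
ee_rot: [3.141, 0.0, 1.572]
wrist_force: [-0.5, 0.3, -0.3]
width: 0.094
finger_force: 0.0
```

```bash
python3 -c "
from h import *
print(get_obs()['width']);go((.5983,.121,.30),116)"
```

```text
0.09396806100119837
t 18.5 shift [25.2  -4.16 -3.35] turn -26.0
```

Request:
servo_tool([
  [3, 0, -1, -5],
  [8, -1, -2.5, -15],
  [14, -2, -3, -25],
  [20, -3, -3, -26],
  [24, -4, -3, -26],
  [25.1, -4.2, -3, -26],
  [25.1, -4.2, -3, -26],
])

```text
time: 19.38
tool_pos: [0.5982, 0.1201, 0.2951]
ee_rot: [3.141, 0.001, 2.026]
wrist_force: [-0.7, 0.5, 0.7]
width: 0.0941
finger_force: 0.0
```

```bash
python3 -c "
from h import *
go((.598,.1203,.067),116)"
```

```text
t 19.38 shift [ 5.000e-02 -2.000e-02  2.281e+01] turn 0.1
```

Request:
servo_tool([
  [0, 0, 3, 0],
  [0, 0, 8, 0],
  [0, 0, 13, 0],
  [0, 0, 18, 0],
  [0, 0, 21, 0],
  [0, 0, 22.5, 0],
  [0, 0, 22.8, 0],
  [0, 0, 22.8, 0],
])

```text
time: 20.38
tool_pos: [0.5992, 0.1196, 0.0681]
ee_rot: [3.139, 0.001, 2.025]
wrist_force: [-0.4, -0.1, 0.6]
width: 0.0939
finger_force: 0.0
```

Request:
servo_tool([
  [0, 0, 0, 0],
  [0, 0, 0, 0],
  [0, 0, 0, 0],
  [0, 0, 0, 0],
  [0, 0, 0, 0],
  [0, 0, 0, 0],
  [0, 0, 0, 0],
  [0, 0, 0, 0],
], claw=180)

```text
time: 21.38
tool_pos: [0.5977, 0.12, 0.0665]
ee_rot: [-3.141, -0.0, 2.025]
wrist_force: [-1.4, -0.2, 2.4]
width: 0.0482
finger_force: 30.0
```

```bash
python3 -c "
from h import *
go((.5152,.3542,.30),116);print(get_obs()['width'])"
```

```text
t 21.38 shift [ 24.68   2.86 -23.35] turn 0.0
0.0481689969579918
```

Request:
servo_tool([
  [0, 0, -1, 0],
  [0, 0, -3.5, 0],
  [0, 0, -7, 0],
  [2, 0, -10.5, 0],
  [6, 0.5, -12, 0],
  [11, 1, -12, 0],
  [16, 2, -12, 0],
  [20.5, 2.5, -12, 0],
])

```text
time: 22.38
tool_pos: [0.5301, 0.3169, 0.1868]
ee_rot: [3.14, -0.0, 2.026]
wrist_force: [0.5, 0.7, -1.5]
width: 0.0477
finger_force: 30.0
```

Request:
servo_tool([
  [2.5, 0.3, 0, 0],
  [4, 0.4, 0, 0],
  [4.2, 0.4, 0, 0],
  [4.2, 0.4, 0, 0],
])

```text
time: 22.88
tool_pos: [0.5161, 0.3538, 0.1865]
ee_rot: [3.141, 0.001, 2.024]
wrist_force: [-0.2, -0.0, -1.9]
width: 0.0479
finger_force: 30.0
```

```bash
python3 -c "
from h import *
go((.515,.354,.0965),116);print(get_obs()['width'],get_obs()['wrist_force'])"
```

```text
t 22.88 shift [ 0.07 -0.09  9.  ] turn -0.0
0.04794358220113324 [-0.19004584 -0.0261564  -1.9308348 ]
```

Request:
servo_tool([
  [0.1, -0.1, 2, 0],
  [0.1, -0.1, 5, 0],
  [0.1, -0.1, 7, 0],
  [0.1, -0.1, 8.2, 0],
  [0.1, -0.1, 8.6, 0],
  [0.1, -0.1, 8.7, 0],
  [0.1, -0.1, 8.8, 0],
  [0.1, -0.1, 8.8, 0],
])

```text
time: 23.88
tool_pos: [0.5146, 0.3553, 0.0992]
ee_rot: [3.14, -0.0, 2.026]
wrist_force: [-0.1, 0.0, -2.0]
width: 0.0478
finger_force: 30.0
```

Request:
servo_tool([
  [0, 0, 0.05, 0],
  [0, 0, 0.1, 0],
  [0, 0, 0.15, 0],
  [0, 0, 0.15, 0],
])

```text
time: 24.38
tool_pos: [0.5142, 0.3551, 0.0969]
ee_rot: [-3.141, -0.0, 2.025]
wrist_force: [-0.1, 0.6, -2.3]
width: 0.0479
finger_force: 30.0
```

Request:
servo_tool([
  [0, 0, 0.05, 0],
  [0, 0, 0.1, 0],
  [0, 0, 0.1, 0],
])

```text
time: 24.75
tool_pos: [0.5144, 0.3551, 0.0965]
ee_rot: [3.141, -0.0, 2.025]
wrist_force: [-0.5, -0.1, 0.2]
width: 0.0475
finger_force: 30.0
```

Request:
servo_tool([
  [0, 0, 0.05, 0],
  [0, 0, 0.05, 0],
])

```text
time: 25.0
tool_pos: [0.5143, 0.3552, 0.0965]
ee_rot: [3.141, -0.0, 2.025]
wrist_force: [-1.8, -1.5, 5.0]
width: 0.0476
finger_force: 30.0
```

Request:
servo_tool([
  [0, 0, 0, 0],
  [0, 0, 0, 0],
  [0, 0, 0, 0],
  [0, 0, 0, 0],
  [0, 0, -1, 0],
  [0, 0, -4, 0],
  [0, 0, -9, 0],
  [0, 0, -15, 0],
], claw=0)

```text
time: 26.0
tool_pos: [0.5138, 0.3548, 0.2465]
ee_rot: [-3.14, 0.0, 2.025]
wrist_force: [1.0, 0.6, -0.4]
width: 0.0939
finger_force: 0.0
```

```bash
python3 -c "
from h import *
print(get_obs()['width']);go((.45,-.36,.34),90)
im=snapshot('top');m=camera_model('top')
for z in (.066,):
  for c,s,_ in blobs(og(im)&(np.arange(384)[:,None]>120)):print(np.round(c,1),s[2:],cast(m,c,.066)[0])
cv2.imwrite('pics/top1.png',im)"
```

```text
0.09386176515324969
t 26.0 shift [-61.42 -37.13  -9.28] turn 26.0
[ 40.6 125.1] [ 36  10 142] [0.83336963 0.5597125  0.066     ]
[466.2 122.2] [10  4 31] [ 0.72045144 -0.60119285  0.066     ]
[469.  130.4] [ 9 10 65] [ 0.69637722 -0.60438253  0.066     ]
[478.  140.3] [ 21  12 137] [ 0.66619277 -0.62304093  0.066     ]
[303.1 155.2] [ 11  11 100] [ 0.67348621 -0.14651067  0.066     ]
[151.6 170.9] [ 27  26 278] [0.67203917 0.26371933 0.066     ]
[392.6 201.7] [ 24  24 447] [ 0.5220835  -0.36576344  0.066     ]
[111.8 226.2] [12 11 76] [0.53280073 0.37632434 0.066     ]
[  9.7 315.2] [  21  146 2704] [0.33202903 0.64283315 0.066     ]
```

Request:
servo_tool([
  [0, 0, -2, 8],
  [0, 0, -4, 18],
  [0, 0, -4, 26],
  [0, 0, -4, 26],
])

```text
time: 26.55
tool_pos: [0.5144, 0.3552, 0.2864]
ee_rot: [3.14, -0.001, 1.573]
wrist_force: [0.1, -0.0, -0.7]
width: 0.094
finger_force: 0.0
```

```bash
python3 -c "
from h import *
go((.5197,-.3655,.25),90)"
```

```text
t 26.55 shift [-72.07   0.34   3.58] turn 0.1
```

Request:
servo_tool([
  [-3, 0, 0, 0],
  [-8, 0, 0, 0],
  [-14, 0, 0, 0],
  [-20, 0, 0, 0],
  [-26, 0, 0, 0],
  [-32, 0, 0, 0],
  [-38, 0, 0, 0],
  [-44, 0, 0, 0],
])

```text
time: 27.55
tool_pos: [0.5142, -0.0867, 0.2855]
ee_rot: [3.141, -0.0, 1.574]
wrist_force: [0.8, -0.2, 0.3]
width: 0.0941
finger_force: 0.0
```

Request:
servo_tool([
  [-6, 0.2, 0, 0],
  [-12, 0.5, 1, 0],
  [-18, 0.5, 2, 0],
  [-23, 0.5, 3.6, 0],
  [-27, 0.5, 3.6, 0],
  [-28.1, 0.5, 3.6, 0],
  [-28.1, 0.5, 3.6, 0],
  [-28.1, 0.5, 3.6, 0],
])

```text
time: 28.55
tool_pos: [0.5203, -0.3645, 0.2502]
ee_rot: [3.141, -0.0, 1.574]
wrist_force: [0.0, 0.4, 0.2]
width: 0.0942
finger_force: 0.0
```

```bash
python3 -c "
from h import *
go((.5197,-.3655,.031),90)"
```

```text
t 28.55 shift [-0.1  -0.08 21.92] turn 0.2
```

Request:
servo_tool([
  [0, 0, 3, 0],
  [0, 0, 8, 0],
  [0, 0, 13, 0],
  [0, 0, 18, 0],
  [0, 0, 20.5, 0],
  [0, 0, 21.5, 0],
  [0, 0, 21.8, 0],
  [0, 0, 21.8, 0],
])

```text
time: 29.55
tool_pos: [0.5209, -0.3662, 0.0333]
ee_rot: [3.139, 0.002, 1.572]
wrist_force: [1.1, -0.7, -0.3]
width: 0.0939
finger_force: 0.0
```

Request:
servo_tool([
  [0, 0, 0, 0],
  [0, 0, 0, 0],
  [0, 0, 0, 0],
  [0, 0, 0, 0],
  [0, 0, 0, 0],
  [0, 0, 0, 0],
  [0, 0, 0, 0],
  [0, 0, 0, 0],
], claw=140)

```text
time: 30.55
tool_pos: [0.5199, -0.366, 0.0316]
ee_rot: [3.142, 0.0, 1.572]
wrist_force: [-1.6, 0.8, 1.5]
width: 0.0617
finger_force: 30.0
```

```bash
python3 -c "
from h import *
go((.6013,.1135,.17),90);print(get_obs()['width'])
im=snapshot('top');m=camera_model('top')
cv2.imwrite('pics/top2.png',cv2.resize(im[130:290,80:420],(800,376),interpolation=cv2.INTER_CUBIC))"
```

```text
t 30.55 shift [ 47.95   8.18 -13.84] turn 0.0
0.0616871337618932
```

View pics/top2.png

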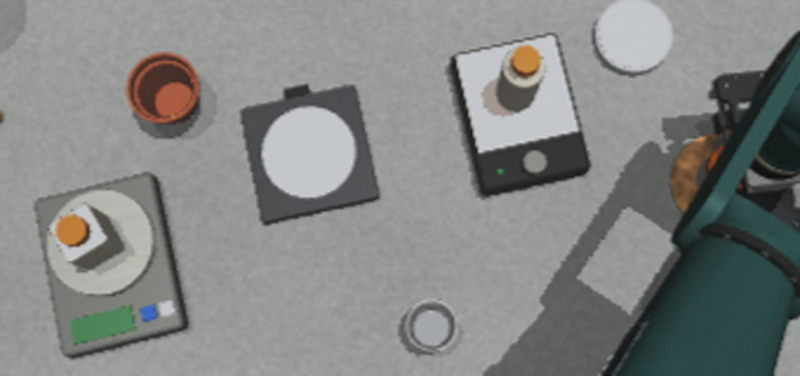

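The view shows tall upright on the plate and square on the pan, with the window empty and the gripper on the mat. The bystanders have not moved.

Request:
servo_tool([
  [0, 0, -1, 0],
  [0, 0, -3.5, 0],
  [0, 0, -8, 0],
  [1, 0, -13, 0],
  [4, -0.5, -16.5, 0],
  [9, -1, -18, 0],
  [15, -1, -18, 0],
  [21, -1, -18, 0],
])

```text
time: 31.6
tool_pos: [0.5095, -0.1541, 0.2118]
ee_rot: [3.141, -0.0, 1.571]
wrist_force: [0.4, -0.1, -1.8]
width: 0.0612
finger_force: 30.0
```

Request:
servo_tool([
  [6, 0, 0, 0],
  [12, 1, 0, 0],
  [17, 3.5, 0, 0],
  [21.5, 6, 0, 0],
  [25, 8, 0, 0],
  [26.8, 9.1, 0, 0],
  [26.8, 9.1, 0, 0],
  [26.8, 9.1, 0, 0],
])

```text
time: 32.6
tool_pos: [0.6001, 0.1109, 0.2115]
ee_rot: [-3.141, 0.001, 1.57]
wrist_force: [-0.2, -0.1, -1.5]
width: 0.0616
finger_force: 30.0
```

```bash
python3 -c "
from h import *
go((.6013,.112,.0475),90);print(get_obs()['width'],get_obs()['wrist_force'])"
```

```text
t 32.6 shift [ 0.12  0.13 16.4 ] turn -0.0
0.06162405672651366 [-0.22622288 -0.06738438 -1.51917476]
```

Request:
servo_tool([
  [0.1, 0.1, 2, 0],
  [0.1, 0.1, 6, 0],
  [0.1, 0.1, 10.5, 0],
  [0.1, 0.1, 14, 0],
  [0.1, 0.1, 15.5, 0],
  [0.1, 0.1, 15.9, 0],
  [0.1, 0.1, 16.1, 0],
  [0.1, 0.1, 16.1, 0],
])

```text
time: 33.6
tool_pos: [0.6026, 0.1132, 0.0522]
ee_rot: [3.139, -0.0, 1.572]
wrist_force: [0.1, -0.2, -1.8]
width: 0.0613
finger_force: 30.0
```

Request:
servo_tool([
  [0, 0, 0.05, 0],
  [0, 0, 0.1, 0],
  [0, 0, 0.15, 0],
  [0, 0, 0.15, 0],
])

```text
time: 34.1
tool_pos: [0.6014, 0.1132, 0.0489]
ee_rot: [-3.141, -0.0, 1.572]
wrist_force: [-1.0, 0.1, -0.1]
width: 0.0613
finger_force: 30.0
```

Request:
servo_tool([
  [0, 0, 0.05, 0],
  [0, 0, 0.1, 0],
  [0, 0, 0.1, 0],
])

```text
time: 34.48
tool_pos: [0.6014, 0.1132, 0.0479]
ee_rot: [-3.141, -0.0, 1.572]
wrist_force: [0.7, -0.1, -1.6]
width: 0.0616
finger_force: 30.0
```

Request:
servo_tool([
  [0, 0, 0.05, 0],
  [0, 0, 0.1, 0],
  [0, 0, 0.1, 0],
])

```text
time: 34.85
tool_pos: [0.6016, 0.1132, 0.0477]
ee_rot: [3.141, -0.0, 1.572]
wrist_force: [-2.1, -1.3, 2.4]
width: 0.0614
finger_force: 30.0
```

Contact. Release, retreat and look.

Request:
servo_tool([
  [0, 0, 0, 0],
  [0, 0, 0, 0],
  [0, 0, 0, 0],
  [0, 0, 0, 0],
  [0, 0, -1, 0],
  [0, 0, -5, 0],
  [0, 0, -11, 0],
  [0, 0, -17, 0],
], claw=0)

```text
time: 35.85
tool_pos: [0.6013, 0.1131, 0.2193]
ee_rot: [3.141, -0.0, 1.572]
wrist_force: [0.4, -0.1, 0.0]
width: 0.0942
finger_force: 0.0
```

Request:
servo_tool([
  [0, -3, -4, 0],
  [0, -8, -8, 0],
  [0, -14, -10, 0],
  [0, -20, -10, 0],
  [0, -24, -10, 0],
  [0, -24, -10, 0],
])

```text
time: 36.6
tool_pos: [0.3597, 0.1131, 0.3192]
ee_rot: [3.136, -0.001, 1.573]
wrist_force: [0.3, -0.0, 0.3]
width: 0.094
finger_force: 0.0
```

Run:
```python
from h import *
for n in("top","scene"):
    m=camera_model(n);im=snapshot(n)
    for nm,p in dict(tall=(.640,-.1325,.046+.121),squat=(.6013,.1135,.022+.060),square=(.515,.354,.052+.092)).items():
        e=proj(m,p)[0];b=[c for c,s,_ in blobs(og(im)) if np.hypot(*(c-e))<12]
        print(n,nm,e,[(c,cast(m,c,p[2])[0,:2]-p[:2]) for c in b])
    cv2.imwrite(f"pics/{n}3.png",cv2.resize(im[130:290,80:420],(800,376),interpolation=cv2.INTER_CUBIC) if n=="top" else im)
```

```text
top tall [303.03535862 156.76308657] [(array([303.12871287, 155.23762376]), array([ 0.00387615, -0.00071028]))]
top squat [208.79985203 189.49885326] [(array([208.1002445 , 189.03178484]), array([0.00144414, 0.00172698]))]
top square [111.48341775 227.91462931] [(array([110.25619835, 227.56198347]), array([0.00118311, 0.00296656]))]
scene tall [219.54446819 206.14395551] [(array([220.59803922, 204.44117647]), array([-0.00374235,  0.00416896]))]
scene squat [298.15222209 184.2518176 ] [(array([299.59807074, 184.11575563]), array([0.00115179, 0.00399701]))]
scene square [359.65869584 125.00519138] [(array([361.04918033, 123.86885246]), array([-0.00245633,  0.0063243 ]))]
```

View pics/top3.png

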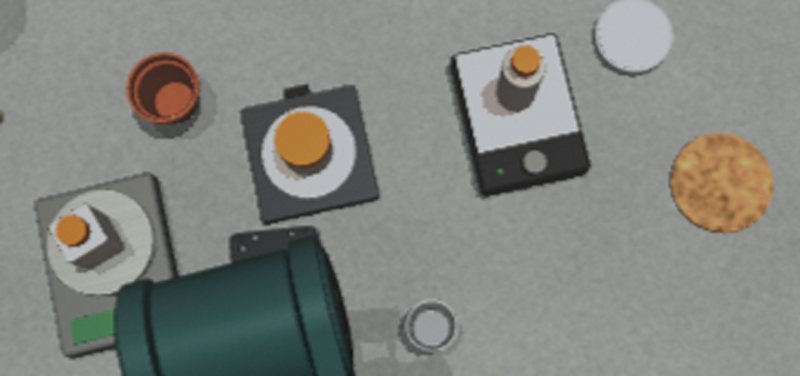

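View pics/scene3.png

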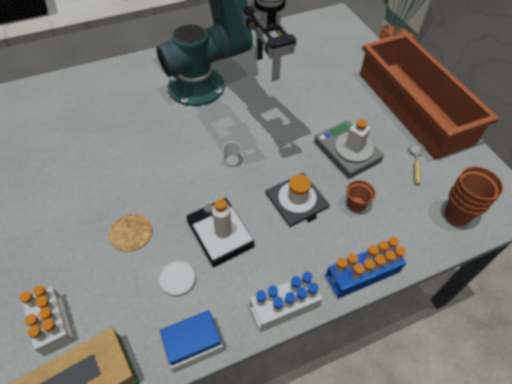

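All three stand upright and centred to within a few mm (top crop: tall (522,75), squat (302,140), square (80,240)). The mat is empty and the bystanders have not moved.

```bash
python3 -c "
from bench import *
print(close_job())"
```

```text
the job is handed in; nothing more can be done
None
```

The job is handed in: the tall bottle is on the stirrer, the squat jar on the light pad (parked on the mat on the way) and the square bottle on the balance; all three stand upright and within a few mm of centre, the mat is empty, and the beaker, pot and dish look unmoved in the final pictures.

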